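# Roll a sample bottle up the reader's loading ramp and start the reading

### The arm

A 7-joint arm with a two-finger parallel gripper is mounted at the origin on the work surface. World frame = base frame: x ahead of the robot, y to its left, z up, the work surface at z = 0. Lengths are in mm, angles in rad, forces in N, time in s.
With the tool pointing down it reaches from about 350 to 900 mm from the base axis. Payload 8.1 kg.
Tool frame: the origin (TCP) lies midway between the tips of the shut fingers; the grasp point (between the pads) lies 19 mm behind it; z points along the fingers, y is the line along which they close (so a half turn about z gives the same grasp; the last joint's range is limited). The gripper opens to 85 mm and grips with 20 to 120 N. Pads are 22 mm wide; open, the fingers measure 114 mm over their backs; the gripper's body (76 mm by 85 mm) begins 54 mm behind the grasp point. The pads swing forward as they close: fully open they stand 13 mm farther back than shut.
Start: joints at [1.185, 0.434, 0.025, 1.573, -0.012, 1.134, -0.075], TCP at [174.379, -600.194, 231.323] pointing down, gripper open.
Joint ranges: [-2.62, 2.62], [-0.44, 2.09], [-1.27, 1.32], [0.08, 2.57], [-1.32, 4.46], [0.12, 2], [-2.74, 2.74]. Speed limits (rad/s): [2.22, 2.22, 3.01, 3.01, 3.14, 3.14, 3.14].

### API

Orientations are given as [roll, pitch, yaw] about the fixed x, y, z axes, in that order (R = Rz(yaw) Ry(pitch) Rx(roll)).
In Python, from plant import sense, grab_frame, sign_off gives the robot as it stands.
- The arm moves only by the tool move_arm, never from a script. Its argument "steps" is a list of rows, each an object with "dp": the shift along the tool's x, y, z in m, a list of three; "dr": the turn, a rotation vector about the tool's x, y, z in rad, a list of three. A call has 1 to 20 rows; each row shifts and turns the commanded pose from where the row before left it, along the tool's axes as they then stand; what a row does not reach is not made up. A row lasts 1/10 s, in which the tool goes at most 50 mm and 8.59 degrees, less where a joint would pass 70% of its speed; a pose out of reach is approached as far as the arm can. A call with a gripper value outside its range is refused whole. "hand" is the opening, from -1 (shut) to 1 (fully open), set as the call begins (left out, the last holds). The fingers move at their own pace and stop on an object; "grip_force" is the grip in N (left out, the last holds). Time passes only in rows, so rows that do not move let the fingers close. It gives the time, the measured TCP pose, the force, the opening and the grip force at its end, in the units of the state.
- sense(): the state, without advancing time (a new reading comes with each control period).
- grab_frame(name): name is "side" or "top"; returns a dict with "pixels" (420x560x3 uint8, blue, green, red), "range_z" (420x560 float32, mm along the optical axis (not along the pixel's ray), 0 where there is no reading), "K" (3x3 intrinsics, pixels), "k1" (the pictures are not rectified: a ray, as slopes to the right and down, at radius r is drawn at 1 + k1 r^2 times it, then the intrinsics apply), "rvec" (rotation vector, rad) and "tvec" (3), from world to camera coordinates, as OpenCV has them. Camera axes: x right, y down, z forward; pixel columns grow to the right and rows downward; lengths in mm; the calibration is good to about 2 mm. A picture is of the moment at which its call begins.
- sign_off(): hands the job in; it is judged then, once.
The state is a dict: "time_s": time; "qpos": joint angles; "qvel": joint speeds; "joint_torque": joint torques, N m; "position": TCP position; "tool_rot": TCP orientation; "wrist_force": force on the tool from outside, world axes, zero at the start; "wrist_torque": the same for the moment, N m; "grip_width": finger opening in mm; "finger_force": force on a finger pad.
Only numpy, scipy, OpenCV 4.12 (cv2) and the standard library are available. Lean on these libraries where they do the work, as an engineer would, in place of code of your own. Each camera call takes 0.05 s, during which the arm holds its last target. There are 200 camera calls.

### The job

Gently and slowly push the amber sample bottle lying at the foot of the bottle reader's ramp up the ramp with the fingertips, without gripping or lifting it and without flicking it or letting it roll back, until it settles in the cradle at the top against the stop. Then, and not before, press the green button on the start console fully down, and let go. Leave the other things on the bench where they are.

Things in the scene. Friction and masses are not known exactly. Their poses are not given: they have to be found in the camera images.
- sample_center (a point): centre of the sample bottle: amber cylinder 50 mm in diameter, 100 mm long with its cap (blue, 42 mm in diameter, last 24 mm at +y), white label, 0.16 kg +-40%. Its y is the bottle's axis, across the ramp; x and z turn as it rolls. It starts against the foot lip, within 12 mm of mid-width, and rolls freely: let go on the ramp, it rolls back to the lip.
- ramp_foot (a point): frame of the aluminium ramp: origin on its surface at the foot, mid-width; x up the slope, y across, z square off the surface. Slope 7 degrees, 161 mm along x. A blue lip (x -8 to 0 mm) stands 6 mm above the surface, nothing taller before it. White side rails 8 mm thick, inner faces at y = +-65 mm, stand 12 mm high. The bottle's centre starts at x = 17, z = 25 mm.
- cradle (a point): level cradle at the ramp's top, sunk 4 mm below the ramp's upper edge (at x = -15 mm), so the bottle drops in and stays. x points level uphill to the stop, y across, z up. Origin on its floor 25 mm before the stop's face: the seated bottle's centre is 25 mm above it. Stop's top 34.5 mm above the floor; behind it a white head 78 mm deep, its top 42 mm above the floor. Rails 14 mm high.
- start_top (a point): centre of the top of the round green button, 36 mm in diameter, 40 mm above the bench when not pressed; z up. It stands in a black collar 52 mm in diameter, top 30 mm above the bench (fully down, the button still stands 4 mm proud of it), on a white console 90 x 90 x 18 mm fixed to the bench, left or right of the reader.
- start (a joint): travel of the green button, m: 0 not pressed, 0.006 fully down (about 5 N); it springs back when let go.
- reader: the bottle reader: white base plate 300 x 166 mm carrying the aluminium ramp, cradle, stop and reading head (overall 66 mm high). Origin on the bench, 100 mm along x from the ramp's foot (mid-width), x level in the uphill direction. Fixed.
- sample: the sample bottle itself; its origin is at its centre, the same as sample_center.
- spare: a second bottle of the same kind standing upright, 50 mm in diameter, 100 mm high; origin under its centre. Left or right of the reader, opposite the console. Leave it alone.
- media_bottle: large clear media bottle with a blue cap, 80 mm in diameter, 170 mm high; origin under its centre. Leave it alone.
- tube_rack: yellow tube rack 80 x 140 x 50 mm with eight holes; origin under its centre. Leave it alone.
- petri: Petri dish 94 mm in diameter, 18 mm high; origin under its centre. Leave it alone.
- spatula: spatula 180 mm long lying flat on the bench, along its x axis; origin under it. Leave it alone.
There are look-alikes about, which are no part of the job. There is more than one size of the part that bears start_top; the job needs the smaller. What is shaped like the sample but turquoise is not meant.

How it is judged:
By the outcome, as a careful person would: the job done as asked, in the order asked, and still so for the second after the job is handed in, with the robot touching nothing.
It also fails if it takes over 51 s, if anything falls off the work surface, if the arm or the gripper's body presses on something with over 40 N, if the wrist force passes 120 N, or if a joint passes its speed limit or range.

## Working session

There is one attempt and no reset: what is moved stays moved. The work goes in short steps, Python scripts to look and compute and a tool call to move; the robot and the scene stay as the last step left them, time stands still between calls to the robot, and variables do not carry over. Pictures are saved under pics/ and viewed, at most 10 in all, crops included, and the job is handed in when it is done.

Besides the shell and the picture viewer there is one more tool, called as name([rows], argument=value, ...), one row to a line, values as JSON. move_arm: Moves the arm, as the interface text tells. Its arguments: {"type":"object","properties":{"steps":{"type":"array"},"hand":{"type":"number"},"grip_force":{"type":"number"}},"required":["steps"]}

```bash
mkdir -p pics; cat > h.py <<'E'
import numpy as np, cv2, pickle, os
from plant import sense, grab_frame
def grab(n):
    f=grab_frame(n); pickle.dump(f,open(f'{n}.pkl','wb')); return f
def load(n): return pickle.load(open(f'{n}.pkl','rb'))
def ray(f,u,v):
    K=f['K']; d=np.array([(u-K[0,2])/K[0,0],(v-K[1,2])/K[1,1]]); s=d.copy()
    for _ in range(20): s=d/(1+f['k1']*(s@s))
    R=cv2.Rodrigues(np.array(f['rvec'],float))[0]; t=np.array(f['tvec'],float).ravel()
    return -R.T@t, R.T@np.array([s[0],s[1],1.])
def onz(f,u,v,z):
    c,d=ray(f,u,v); return c+d*(z-c[2])/d[2]
def depth(f,u,v):
    c,d=ray(f,u,v); return c+d*f['range_z'][int(v),int(u)]
E
python3 - <<'E'
from h import *
for n in('top','side'):
    f=grab(n); cv2.imwrite(f'pics/{n}0.png',f['pixels']); print(n,ray(f,280,210),f['K'].tolist(),f['k1'])
s=sense(); print(s)
E
```

```text
top (array([4.07019423e+02, 2.63544360e-01, 1.53447521e+03]), array([ 0.04177678,  0.00777996, -0.99924072])) [[496.85250043012655, 0.0, 280.8947077780565], [0.0, 496.85250043012655, 201.61798229672374], [0.0, 0.0, 1.0]] 0.05605295988193517
side (array([ 189.64765473, 1007.96062727,  664.50106992]), array([ 0.26746238, -0.82312918, -0.50130283])) [[425.1093581359725, 0.0, 286.6497916535244], [0.0, 425.1093581359725, 214.98677816743864], [0.0, 0.0, 1.0]] -0.035542268381089315
{'time_s': 0.1, 'qpos': array([ 1.18537724,  0.43517214,  0.02501009,  1.57401501, -0.01162092,
        1.1340171 , -0.07508929]), 'qvel': array([ 0.00052407, -0.00109957, -0.0002386 , -0.00339742, -0.00168906,
        0.00080458, -0.00060706]), 'joint_torque': array([ 3.32741365e-03, -6.71754813e+01,  1.02843884e+00, -3.16904426e+01,
        1.58985163e-02,  7.17419316e-03, -4.32009313e-05]), 'position': array([ 174.21996896, -599.74276611,  230.5897289 ]), 'tool_rot': array([-3.14013228e+00,  1.29757471e-04,  2.82718420e-01]), 'wrist_force': array([ 0.5804825 , -1.24380482,  1.2857106 ]), 'wrist_torque': array([ 0.01956161, -0.03869918, -0.03387014]), 'finger_force': 0.0, 'grip_width': 85.43065311925903}
```

View pics/top0.png

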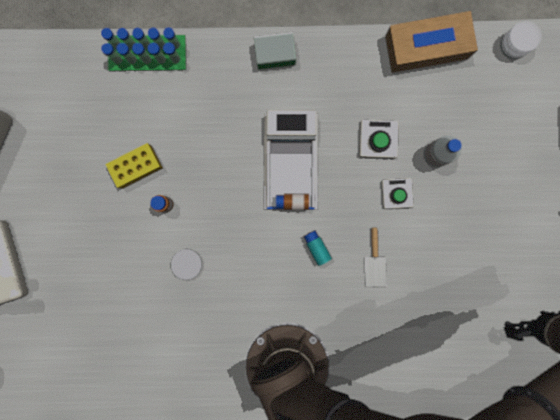

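View pics/side0.png

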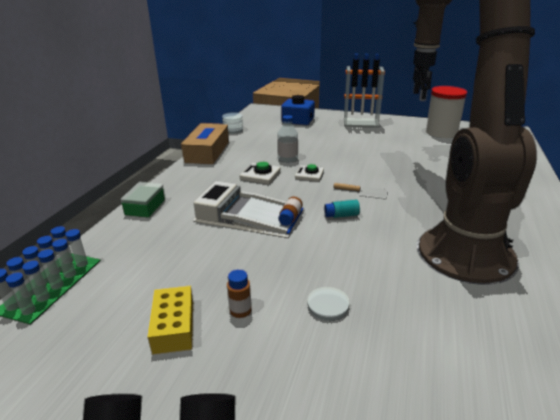

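The top view shows the reader with its foot near (290,208) and its head near (291,122). The sample is at (292,201), the small console at (398,193) and the large one at (379,140). The turquoise look-alike is at (318,248). I'll zoom in on the reader and measure.

```bash
python3 - <<'E'
from h import *
f=load('top'); im=f['pixels']
c=im[95:275,250:420]; cv2.imwrite('pics/crop.png',cv2.resize(c,None,fx=3.3,fy=3.3,interpolation=cv2.INTER_CUBIC))
hsv=cv2.cvtColor(im,cv2.COLOR_BGR2HSV)
def comps(name,lo,hi,zs,f,box,mina=8):
    hsv=cv2.cvtColor(f['pixels'],cv2.COLOR_BGR2HSV)
    m=cv2.inRange(hsv,np.array(lo),np.array(hi)); k=np.zeros_like(m); k[box[1]:box[3],box[0]:box[2]]=255; m&=k
    n,l,s,ce=cv2.connectedComponentsWithStats(m)
    for i in range(1,n):
        if s[i,4]>=mina:
            d=np.median([depth(f,u,v) for v,u in zip(*np.where(l==i))],axis=0)
            print(name,s[i].tolist(),ce[i].round(1),'onz',onz(f,*ce[i],zs).round(1),'depth med',d.round(1))
comps('green',(50,120,40),(75,255,255),40,f,(350,110,430,220))
comps('blue',(105,120,40),(130,255,255),35,f,(250,100,340,260))
comps('amber',(3,100,40),(22,255,255),45,f,(250,100,340,260))
comps('turq',(80,120,40),(100,255,255),45,f,(250,100,340,275))
g=load('side')
comps('S green',(50,100,30),(80,255,255),40,g,(230,150,330,190))
comps('S blue',(105,120,40),(130,255,255),35,g,(270,190,330,240))
comps('S amber',(3,100,40),(22,255,255),45,g,(270,190,310,240))
# head top region z
for v in range(108,216,6): print(v,[int(depth(f,u,v)[2]) for u in range(260,326,4)])
E
```

```text
green [373, 132, 16, 16, 194] [380.5 139.9] onz [ 676.2 -295.4   40. ] depth med [ 673.9 -293.    50.6]
green [393, 189, 13, 13, 124] [399.1 195.2] onz [ 507.6 -346.2   40. ] depth med [ 508.  -346.5   38.5]
blue [268, 196, 15, 13, 105] [277.9 202.8] onz [491.5  17.9  35. ] depth med [489.7  17.1  51.2]
blue [305, 231, 13, 12, 85] [310.7 236.4] onz [388.7 -79.1  35. ] depth med [389.6 -79.1  42.9]
amber [284, 194, 8, 16, 114] [287.4 201.4] onz [494.8 -10.7  45. ] depth med [494.7  -9.7  56.3]
amber [305, 195, 4, 14, 47] [306.2 201.4] onz [493.6 -67.3  45. ] depth med [494.1 -66.2  56.7]
turq [307, 237, 24, 28, 367] [318.7 250.9] onz [ 345.2 -101.3   45. ] depth med [ 345.1 -101.4   46.7]
S green [256, 162, 13, 8, 87] [262.4 165.7] onz [ 678.3 -301.7   40. ] depth med [ 672.2 -281.9   49.3]
S green [307, 165, 10, 6, 52] [311.4 167.6] onz [ 506.2 -333.3   40. ] depth med [ 507.6 -337.8   38.4]
S blue [325, 204, 5, 13, 56] [327.3 209.7] onz [391.7 -65.7  35. ] depth med [391.3 -63.2  36.3]
S blue [280, 209, 23, 25, 222] [287.6 218.6] onz [490.   15.1  35. ] depth med [488.3  22.7  38.1]
[... 734 characters left out ...]
7, 43, 2, 0, 1]
156 [-4, 3, 36, 23, 25, 29, 23, 27, 20, 23, 23, 23, 26, 40, 7, -4, 4]
162 [1, 7, 42, 28, 27, 22, 29, 20, 17, 25, 16, 25, 28, 38, 3, 0, 0]
168 [2, 3, 30, 23, 17, 27, 20, 21, 23, 20, 27, 18, 26, 37, 2, 3, 0]
174 [-1, 12, 30, 24, 18, 16, 17, 16, 15, 18, 16, 17, 18, 28, 1534, -1, 5]
180 [-3, 12, 29, 12, 13, 13, 22, 12, 20, 13, 18, 19, 17, 30, 4, 0, 4]
186 [1, 0, 28, 15, 12, 15, 19, 14, 21, 8, 18, 14, 15, 27, 5, -4, -3]
192 [-3, 9, 22, 11, 15, 10, 10, 18, 9, 11, 14, 11, 9, 22, 5, 2, 3]
198 [1, 8, 23, 8, 48, 56, 57, 62, 58, 63, 54, 56, 47, 18, 5, 5, -6]
204 [-2, 8, 21, 8, 54, 52, 52, 60, 59, 50, 58, 57, 59, 18, 5, 2, -4]
210 [1, 1, 3, 0, 0, -1, 0, -2, -1, 2, -8, -4, 0, 9, 7, -1, 1]
```

View pics/crop.png

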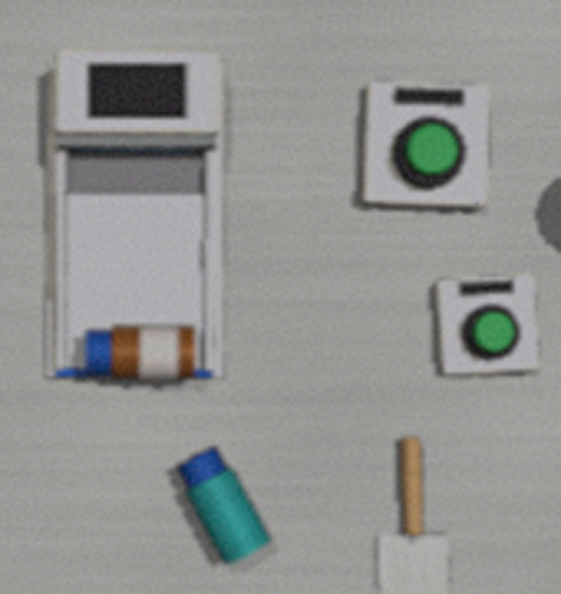

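```bash
python3 - <<'E'
from h import *
f=load('top'); im=f['pixels']
g=cv2.cvtColor(im,cv2.COLOR_BGR2GRAY).astype(float)
hsv=cv2.cvtColor(im,cv2.COLOR_BGR2HSV)
Z=f['range_z']
# outer rail/head edges by height (z>12), row by row -> line per side
P={}
hz=np.full(Z.shape,0.)
for v in range(105,215):
    for u in range(255,330):
        if Z[v,u]>0: hz[v,u]=depth(f,u,v)[2]
m=(cv2.medianBlur(hz.astype(np.float32),3)>13)
for side,fn in(('L',np.min),('R',np.max)):
    pts=[]
    for v in range(150,205):
        us=np.where(m[v])[0]
        u=fn(us)+(-.5 if side=='L' else .5); z=20+ (205-v)/60*20
        pts.append(onz(f,u,v,z)[:2])
    pts=np.array(pts); a,b=np.polyfit(pts[:,0],pts[:,1],1); r=pts[:,1]-a*pts[:,0]-b
    print(side,'yaw',np.degrees(np.arctan(a)).round(2),'y at 485,655:',a*485+b,a*655+b,'sd',r.std())
# head: z>50 & v<145
ys,xs=np.where((hz>50)&(np.arange(420)[:,None]<146)&(hz<80))
q=np.array([onz(f,u,v,66)[:2] for u,v in zip(xs,ys)],np.float32); print('head rect',cv2.minAreaRect(q), q.min(0),q.max(0))
# dark gap/edges along ramp midline: gray profile
for v in range(108,150): print(v,g[v,284:300].mean().round(0),end='; ')
print()
for v in (150,152,154,156,158,160,206,207,208,209,210,211,212): print(v,g[v,284:300].mean().round(0),end='; ')
# lip blue
mb=cv2.inRange(hsv,np.array((105,130,40)),np.array((130,255,255)))
ys,xs=np.where(mb[206:213,262:320]); print('\nlip',sorted(set((int(x)+262,int(y)+206) for x,y in zip(xs,ys))))
for p in [(267.5,208.5),(313,208.5)]: print(onz(f,*p,14).round(1))
for v in(139,141,155): print(v,[onz(f,291,v,z).round(1) for z in (24,28,58,66)])
# bottle extent
box=(hz>35)&(np.arange(420)[:,None]>190)
ys,xs=np.where(box); print('bottle',xs.min(),xs.max(),ys.min(),ys.max(),onz(f,xs.min()-.5,ys.mean(),35),onz(f,xs.max()+.5,ys.mean(),35),onz(f,xs.mean(),ys.min()-.5,40),onz(f,xs.mean(),ys.max()+.5,40))
E
```

```text
L yaw -1.13 y at 485,655: 53.02918502167375 49.662463048433764 sd 0.0025622263844012733
R yaw -2.07 y at 485,655: -90.79961323092597 -96.94285209986981 sd 0.8658336283045284
head rect ((723.1534423828125, -23.977371215820312), (146.30162048339844, 87.2540512084961), 88.91580963134766) [678.20844  -97.881966] [768.0929    49.511738]
108 160.0; 109 159.0; 110 165.0; 111 174.0; 112 176.0; 113 165.0; 114 98.0; 115 42.0; 116 38.0; 117 41.0; 118 41.0; 119 42.0; 120 41.0; 121 41.0; 122 41.0; 123 42.0; 124 41.0; 125 40.0; 126 42.0; 127 40.0; 128 39.0; 129 37.0; 130 91.0; 131 164.0; 132 178.0; 133 176.0; 134 161.0; 135 114.0; 136 111.0; 137 121.0; 138 116.0; 139 81.0; 140 52.0; 141 45.0; 142 63.0; 143 97.0; 144 113.0; 145 115.0; 146 115.0; 147 114.0; 148 114.0; 149 115.0; 
150 114.0; 152 111.0; 154 164.0; 156 173.0; 158 172.0; 160 173.0; 206 103.0; 207 95.0; 208 79.0; 209 68.0; 210 69.0; 211 84.0; 212 121.0; 
lip [(268, 208), (269, 207), (269, 208), (270, 207), (270, 208), (271, 207), (271, 208), (272, 207), (272, 208), (273, 207), (273, 208), (274, 207), (274, 208), (275, 207), (275, 208), (
[... 212 characters left out ...]
), (282, 207), (282, 208), (309, 208), (310, 208), (311, 207), (311, 208), (312, 208), (313, 208)]
[475.9  50.3  14. ]
[473.4 -89.   14. ]
139 [array([687.3, -25.5,  24. ]), array([686.6, -25.4,  28. ]), array([681. , -24.9,  58. ]), array([679.5, -24.7,  66. ])]
141 [array([681.1, -25.3,  24. ]), array([680.4, -25.3,  28. ]), array([675. , -24.8,  58. ]), array([673.5, -24.6,  66. ])]
155 [array([638. , -24.5,  24. ]), array([637.4, -24.5,  28. ]), array([632.8, -24. ,  58. ]), array([631.6, -23.9,  66. ])]
bottle 275 308 193 209 [496.81678149  28.10222912  35.        ] [494.98754702 -74.63398622  35.        ] [521.66434609 -25.41699774  40.        ] [470.36520176 -24.45689517  40.        ]
```

move_arm([
  {"dp": [0,0,0],"dr": [0,0,0.1]},
  {"dp": [0,0,0],"dr": [0,0,0.1]},
  {"dp": [0,0,0],"dr": [0,0,0.1]},
], hand=-0.15, grip_force=20)

```text
time_s: 0.4
position: [174.2, -599.9, 230.9]
tool_rot: [-3.141, 0.0, -0.021]
wrist_force: [0.7, -0.3, -0.6]
grip_width: 43.7
finger_force: 0.0
```

Here is what I measured:

| Quantity | Value |
|---|---|
| Reader yaw | about -0.022 rad |
| Ramp foot | about (482, -19.5) |
| Bottle centre | about (495, -23, 35) |
| Cradle | about (657, -23.5) |
| Small green button | (508, -346) |

The rail width and the bottle length match the sizes given, so I'm moving to behind the bottle.

move_arm([
  {"dp": [0.0127,-0.0286,0]},
  {"dp": [0.0127,-0.0286,0]},
  {"dp": [0.0127,-0.0286,0]},
  {"dp": [0.0127,-0.0286,0]},
  {"dp": [0.0127,-0.0286,0]},
  {"dp": [0.0127,-0.0286,0]},
  {"dp": [0.0127,-0.0286,0]},
  {"dp": [0.0127,-0.0286,0]},
  {"dp": [0.0127,-0.0286,0]},
  {"dp": [0.0127,-0.0286,0]},
  {"dp": [0.0127,-0.0286,0.012]},
  {"dp": [0.0127,-0.0286,0.012]},
  {"dp": [0.0127,-0.0286,0.012]},
  {"dp": [0.0127,-0.0286,0.012]},
  {"dp": [0.0127,-0.0286,0.012]},
  {"dp": [0.0127,-0.0286,0.012]},
  {"dp": [0.0127,-0.0286,0.012]},
  {"dp": [0.0127,-0.0286,0.012]},
  {"dp": [0.0127,-0.0286,0.012]},
  {"dp": [0.0127,-0.0286,0.012]},
])

```text
validation failed for argument at $.st...
```

move_arm([
  {"dp": [0.0127,-0.0286,0],"dr": [0,0,0]},
  {"dp": [0.0127,-0.0286,0],"dr": [0,0,0]},
  {"dp": [0.0127,-0.0286,0],"dr": [0,0,0]},
  {"dp": [0.0127,-0.0286,0],"dr": [0,0,0]},
  {"dp": [0.0127,-0.0286,0],"dr": [0,0,0]},
  {"dp": [0.0127,-0.0286,0],"dr": [0,0,0]},
  {"dp": [0.0127,-0.0286,0],"dr": [0,0,0]},
  {"dp": [0.0127,-0.0286,0],"dr": [0,0,0]},
  {"dp": [0.0127,-0.0286,0],"dr": [0,0,0]},
  {"dp": [0.0127,-0.0286,0],"dr": [0,0,0]},
  {"dp": [0.0127,-0.0286,0.012],"dr": [0,0,0]},
  {"dp": [0.0127,-0.0286,0.012],"dr": [0,0,0]},
  {"dp": [0.0127,-0.0286,0.012],"dr": [0,0,0]},
  {"dp": [0.0127,-0.0286,0.012],"dr": [0,0,0]},
  {"dp": [0.0127,-0.0286,0.012],"dr": [0,0,0]},
  {"dp": [0.0127,-0.0286,0.012],"dr": [0,0,0]},
  {"dp": [0.0127,-0.0286,0.012],"dr": [0,0,0]},
  {"dp": [0.0127,-0.0286,0.012],"dr": [0,0,0]},
  {"dp": [0.0127,-0.0286,0.012],"dr": [0,0,0]},
  {"dp": [0.0127,-0.0286,0.012],"dr": [0,0,0]},
])

```text
time_s: 2.4
position: [438.4, -31.5, 110.7]
tool_rot: [3.142, 0.0, -0.017]
wrist_force: [0.8, -0.3, -0.0]
grip_width: 36.1
finger_force: 0.0
```

move_arm([
  {"dp": [0,0,0.015],"dr": [0,0,0.001]},
  {"dp": [0,0,0.015],"dr": [0,0,0.001]},
  {"dp": [0,0,0.015],"dr": [0,0,0.001]},
  {"dp": [0,0,0.015],"dr": [0,0,0.001]},
  {"dp": [0,0,0.012],"dr": [0,0,0]},
  {"dp": [0,0,0.009],"dr": [0,0,0]},
  {"dp": [0,0,0.006],"dr": [0,0,0]},
  {"dp": [0,0,0],"dr": [0,0,0]},
])

```text
time_s: 3.2
position: [437.8, -32.6, 23.7]
tool_rot: [3.142, 0.001, -0.021]
wrist_force: [-0.1, 1.1, -0.4]
grip_width: 36.3
finger_force: 0.0
```

```bash
python3 - <<'E'
from h import *
f=grab('side'); c=f['pixels'][120:260,220:400]; cv2.imwrite('pics/s1.png',cv2.resize(c,None,fx=4,fy=4,interpolation=cv2.INTER_CUBIC))
s=sense(); print(s['position'],s['tool_rot'])
E
```

```text
[438.1131006  -32.65507342  24.21100748] [ 3.14153363e+00  4.90617841e-04 -2.12023016e-02]
```

View pics/s1.png

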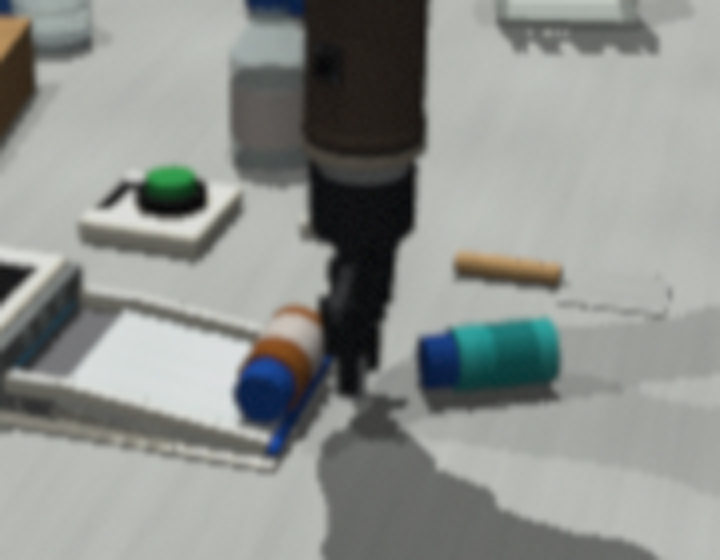

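The fingers are behind the bottle, clear of both the lip at crop (300,410) and the turquoise bottle. Starting the slow push.

move_arm([
  {"dp": [0.0025,0,0],"dr": [0,0,0]},
  {"dp": [0.0025,0,0],"dr": [0,0,0]},
  {"dp": [0.0025,0,0],"dr": [0,0,0]},
  {"dp": [0.0025,0,0],"dr": [0,0,0]},
  {"dp": [0.002,0,0],"dr": [0,0,0]},
  {"dp": [0.002,0,0],"dr": [0,0,0]},
  {"dp": [0.001,0,0],"dr": [0,0,0]},
  {"dp": [0.001,0,0],"dr": [0,0,0]},
  {"dp": [0.001,0,0],"dr": [0,0,0]},
  {"dp": [0.001,0,0],"dr": [0,0,0]},
  {"dp": [0.001,0,0],"dr": [0,0,0]},
  {"dp": [0.001,0,0],"dr": [0,0,0]},
  {"dp": [0.001,0,0],"dr": [0,0,0]},
  {"dp": [0.001,0,0],"dr": [0,0,0]},
  {"dp": [0.0015,0,-0.0002],"dr": [0,0,0]},
  {"dp": [0.0015,0,-0.0002],"dr": [0,0,0]},
  {"dp": [0.002,0,-0.00025],"dr": [0,0,0]},
  {"dp": [0.002,0,-0.00025],"dr": [0,0,0]},
  {"dp": [0.002,0,-0.00025],"dr": [0,0,0]},
  {"dp": [0.002,0,-0.00025],"dr": [0,0,0]},
])

```text
time_s: 5.25
position: [471.4, -33.4, 25.7]
tool_rot: [3.142, -0.0, -0.021]
wrist_force: [-1.3, -0.1, 1.3]
grip_width: 36.5
finger_force: 0.9
```

```bash
cat > chk.py <<'E'
from h import *
import sys
f=grab('top'); hsv=cv2.cvtColor(f['pixels'],cv2.COLOR_BGR2HSV)
m=cv2.inRange(hsv,np.array((3,100,40)),np.array((22,255,255)));m[:, :255]=0;m[:,330:]=0;m[:110]=0;m[215:]=0
b=cv2.inRange(hsv,np.array((105,120,40)),np.array((130,255,255)));b[:, :255]=0;b[:,330:]=0;b[:140]=0;b[206:]=0
for k in(m,b):
    n,l,s,c=cv2.connectedComponentsWithStats(k)
    for i in range(1,n):
        if s[i,4]>8: print(s[i].tolist(),onz(f,*c[i],float(sys.argv[1])).round(1))
s=sense(); print(s['time_s'],s['position'],s['tool_rot'],s['wrist_force'],s['grip_width'],s['finger_force'])
if len(sys.argv)>2:
    for n in('top','side'):
        if n=='side': f=grab(n)
        c=f['pixels'][100:240,200:400] ; cv2.imwrite(f'pics/{sys.argv[2]}_{n}.png',cv2.resize(c,None,fx=3.5,fy=3.5,interpolation=cv2.INTER_CUBIC))
E
python3 chk.py 45 p1
```

```text
5.3 [471.99128902 -33.35541981  25.8190248 ] [-3.14151520e+00 -7.85257163e-04 -2.12991633e-02] [-0.23021657 -0.12315862  0.05489509] 36.47783601469642 0.3501761332154274
```

View pics/p1_side.png

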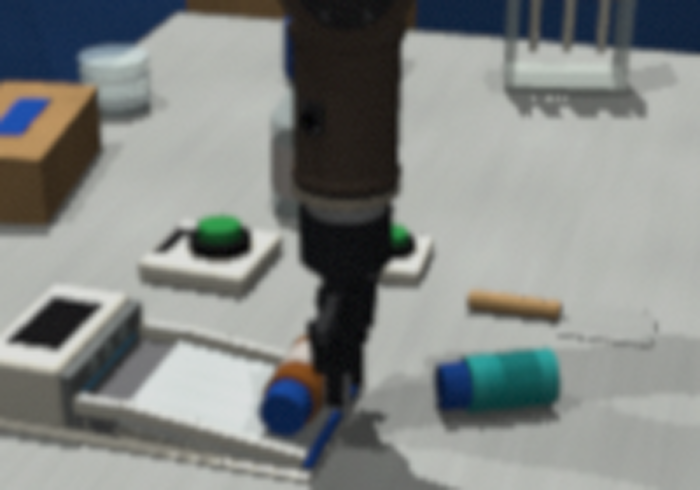

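The cap, at crop (288,405), has left the lip and the bottle rests against the fingers. Continuing up the slope.

move_arm([
  {"dp": [0.0025,0,-0.0003],"dr": [0,0,0]},
  {"dp": [0.0025,0,-0.0003],"dr": [0,0,0]},
  {"dp": [0.0025,0,-0.0003],"dr": [0,0,0]},
  {"dp": [0.0025,0,-0.0003],"dr": [0,0,0]},
  {"dp": [0.0025,0,-0.0003],"dr": [0,0,0]},
  {"dp": [0.0025,0,-0.0003],"dr": [0,0,0]},
  {"dp": [0.0025,0,-0.0003],"dr": [0,0,0]},
  {"dp": [0.0025,0,-0.0003],"dr": [0,0,0]},
  {"dp": [0.0025,0,-0.0003],"dr": [0,0,0]},
  {"dp": [0.0025,0,-0.0003],"dr": [0,0,0]},
  {"dp": [0.0025,0,-0.0003],"dr": [0,0,0]},
  {"dp": [0.0025,0,-0.0003],"dr": [0,0,0]},
  {"dp": [0.0025,0,-0.0003],"dr": [0,0,0]},
  {"dp": [0.0025,0,-0.0003],"dr": [0,0,0]},
  {"dp": [0.0025,0,-0.0003],"dr": [0,0,0]},
  {"dp": [0.0025,0,-0.0003],"dr": [0,0,0]},
  {"dp": [0.0025,0,-0.0003],"dr": [0,0,0]},
  {"dp": [0.0025,0,-0.0003],"dr": [0,0,0]},
  {"dp": [0.0025,0,-0.0003],"dr": [0,0,0]},
  {"dp": [0.0025,0,-0.0003],"dr": [0,0,0]},
])

```text
time_s: 7.35
position: [521.4, -34.4, 31.7]
tool_rot: [3.142, 0.0, -0.021]
wrist_force: [-2.4, 0.4, 1.3]
grip_width: 36.5
finger_force: 0.9
```

```bash
cat > cap.py <<'E'
from h import *
import sys
f=grab('side'); hsv=cv2.cvtColor(f['pixels'],cv2.COLOR_BGR2HSV)
for nm,lo,hi,y in(('cap',(105,120,40),(130,255,255),28),('amber',(3,100,40),(22,255,255),None)):
    m=cv2.inRange(hsv,np.array(lo),np.array(hi)); k=np.zeros_like(m);k[180:245,215:320]=255;m&=k
    n,l,s,c=cv2.connectedComponentsWithStats(m)
    for i in range(1,n):
        if s[i,4]>15:
            p=np.array([depth(f,u,v) for v,u in zip(*np.where(l==i))]); print(nm,s[i].tolist(),'median xyz',np.median(p,0).round(1))
            if y:
                o,d=ray(f,*c[i]); print(' on y=',y,(o+d*(y-o[1])/d[1]).round(1))
s=sense(); print(s['time_s'],s['position'].round(1),s['tool_rot'].round(3),s['wrist_force'].round(1))
if len(sys.argv)>1: cv2.imwrite(f'pics/{sys.argv[1]}.png',cv2.resize(f['pixels'][130:260,200:360],None,fx=4,fy=4,interpolation=cv2.INTER_CUBIC))
E
python3 cap.py p2
```

```text
cap [259, 204, 14, 16, 164] median xyz [554.8  21.9  51.3]
 on y= 28 [551.9  28.   56. ]
cap [287, 208, 16, 25, 69] median xyz [476.5 -14.9  16. ]
 on y= 28 [465.2  28.   41.4]
amber [263, 199, 14, 14, 77] median xyz [544.5  -6.6  66.5]
7.4 [522.1 -34.4  31.8] [-3.142e+00 -1.000e-03 -2.100e-02] [ 1.4 -0.8  0.2]
```

View pics/p2.png

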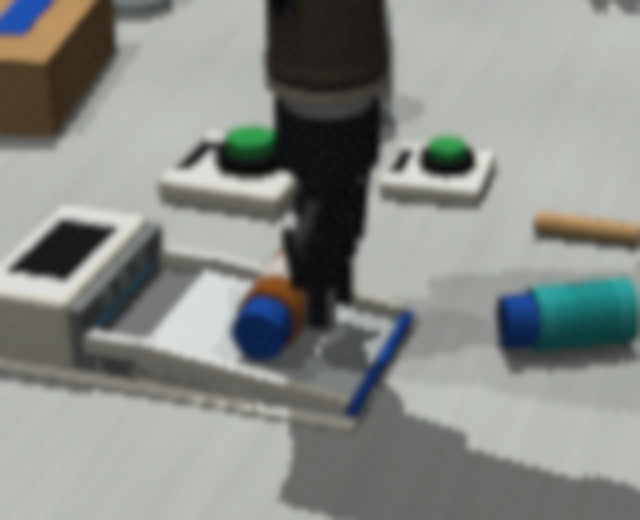

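The bottle is rolling squarely ahead of the fingers, with its cap at about x 554, which matches TCP + 36. Continuing.

move_arm([
  {"dp": [0.0025,0,-0.0003],"dr": [0,0,0]},
  {"dp": [0.0025,0,-0.0003],"dr": [0,0,0]},
  {"dp": [0.0025,0,-0.0003],"dr": [0,0,0]},
  {"dp": [0.0025,0,-0.0003],"dr": [0,0,0]},
  {"dp": [0.0025,0,-0.0003],"dr": [0,0,0]},
  {"dp": [0.0025,0,-0.0003],"dr": [0,0,0]},
  {"dp": [0.0025,0,-0.0003],"dr": [0,0,0]},
  {"dp": [0.0025,0,-0.0003],"dr": [0,0,0]},
  {"dp": [0.0025,0,-0.0003],"dr": [0,0,0]},
  {"dp": [0.0025,0,-0.0003],"dr": [0,0,0]},
  {"dp": [0.0025,0,-0.0003],"dr": [0,0,0]},
  {"dp": [0.0025,0,-0.0003],"dr": [0,0,0]},
  {"dp": [0.0025,0,-0.0003],"dr": [0,0,0]},
  {"dp": [0.0025,0,-0.0003],"dr": [0,0,0]},
  {"dp": [0.0025,0,-0.0003],"dr": [0,0,0]},
  {"dp": [0.0025,0,-0.0003],"dr": [0,0,0]},
  {"dp": [0.0025,0,-0.0003],"dr": [0,0,0]},
  {"dp": [0.0025,0,-0.0003],"dr": [0,0,0]},
  {"dp": [0.0025,0,-0.0003],"dr": [0,0,0]},
  {"dp": [0.0025,0,-0.0003],"dr": [0,0,0]},
])

```text
time_s: 9.4
position: [571.4, -35.5, 37.7]
tool_rot: [3.142, -0.0, -0.021]
wrist_force: [-1.3, -0.2, 1.0]
grip_width: 36.2
finger_force: 0.9
```

```bash
python3 cap.py
```

```text
cap [242, 200, 15, 15, 165] median xyz [604.8  20.3  57.8]
 on y= 28 [600.9  28.   62.9]
cap [287, 208, 16, 25, 70] median xyz [476.4 -17.1  15.3]
 on y= 28 [464.5  28.   42.4]
amber [246, 195, 15, 14, 81] median xyz [593.6  -6.8  72.9]
9.45 [572.1 -35.5  37.8] [-3.142e+00 -1.000e-03 -2.100e-02] [ 0.6 -0.7 -0.2]
```

move_arm([
  {"dp": [0.0022,0,-0.00027],"dr": [0,0,0]},
  {"dp": [0.002,0,-0.00025],"dr": [0,0,0]},
  {"dp": [0.002,0,-0.00025],"dr": [0,0,0]},
  {"dp": [0.002,0,-0.00025],"dr": [0,0,0]},
  {"dp": [0.002,0,-0.00025],"dr": [0,0,0]},
  {"dp": [0.002,0,-0.00025],"dr": [0,0,0]},
  {"dp": [0.002,0,-0.00025],"dr": [0,0,0]},
  {"dp": [0.002,0,-0.00025],"dr": [0,0,0]},
  {"dp": [0.002,0,-0.00025],"dr": [0,0,0]},
  {"dp": [0.002,0,-0.00025],"dr": [0,0,0]},
  {"dp": [0.002,0,-0.00025],"dr": [0,0,0]},
  {"dp": [0.0017,0,-0.0002],"dr": [0,0,0]},
  {"dp": [0.0014,0,-0.0002],"dr": [0,0,0]},
  {"dp": [0.0012,0,-0.0002],"dr": [0,0,0]},
  {"dp": [0.001,0,-0.0001],"dr": [0,0,0]},
  {"dp": [0.001,0,-0.0001],"dr": [0,0,0]},
  {"dp": [0.001,0,-0.0001],"dr": [0,0,0]},
  {"dp": [0.001,0,-0.0001],"dr": [0,0,0]},
  {"dp": [0.001,0,-0.0001],"dr": [0,0,0]},
  {"dp": [0.001,0,-0.0001],"dr": [0,0,0]},
])

```text
time_s: 11.45
position: [604.0, -36.2, 41.7]
tool_rot: [-3.142, -0.0, -0.021]
wrist_force: [-0.4, -0.1, 0.2]
grip_width: 36.0
finger_force: 0.3
```

```bash
python3 cap.py
```

```text
cap [231, 197, 15, 16, 174] median xyz [638.9  19.7  61. ]
 on y= 28 [634.3  28.   66.4]
cap [287, 208, 16, 25, 73] median xyz [476.2 -10.9  15.9]
 on y= 28 [464.5  28.   42.2]
amber [236, 192, 14, 15, 86] median xyz [626.   -8.4  75.8]
11.5 [604.3 -36.2  41.8] [-3.142e+00 -1.000e-03 -2.100e-02] [0.2 0.1 0.2]
```

move_arm([
  {"dp": [0.001,0,0],"dr": [0,0,0]},
  {"dp": [0.001,0,0],"dr": [0,0,0]},
  {"dp": [0.001,0,0],"dr": [0,0,0]},
  {"dp": [0.001,0,0],"dr": [0,0,0]},
  {"dp": [0.001,0,0],"dr": [0,0,0]},
  {"dp": [0.001,0,0],"dr": [0,0,0]},
  {"dp": [0.001,0,0],"dr": [0,0,0]},
  {"dp": [0.001,0,0],"dr": [0,0,0]},
  {"dp": [0.001,0,0],"dr": [0,0,0]},
  {"dp": [0.001,0,0],"dr": [0,0,0]},
  {"dp": [0.001,0,0],"dr": [0,0,0]},
  {"dp": [0.001,0,0],"dr": [0,0,0]},
])

```text
time_s: 12.7
position: [615.8, -36.4, 41.7]
tool_rot: [3.142, -0.0, -0.021]
wrist_force: [0.2, 0.4, 0.2]
grip_width: 36.5
finger_force: 0.0
```

```bash
python3 cap.py p3
```

```text
cap [226, 198, 15, 15, 175] median xyz [654.3  19.5  56.4]
 on y= 28 [649.9  28.   61.9]
cap [287, 208, 16, 25, 75] median xyz [476.1  -9.   15.4]
 on y= 28 [465.   28.   41.1]
amber [232, 193, 15, 14, 93] median xyz [640.4 -11.6  69.3]
12.75 [615.9 -36.5  41.7] [ 3.142 -0.    -0.021] [ 0.6 -0.1  0.2]
```

View pics/p3.png

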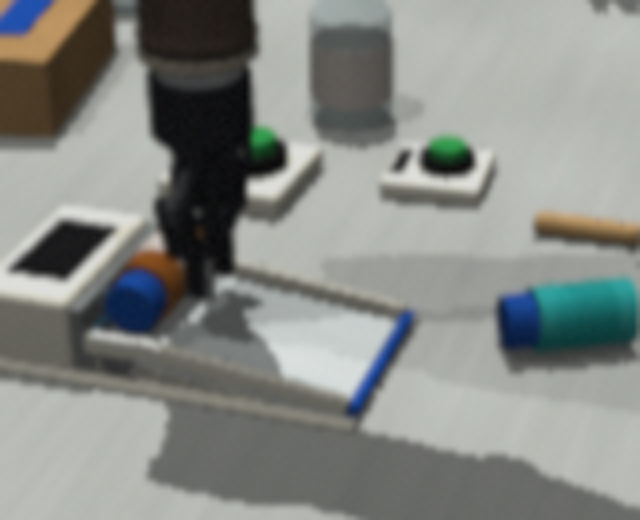

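The bottle has dropped into the cradle: the cap is 4.5 mm lower and at about x 655. A gentle nudge will confirm it is against the stop.

move_arm([
  {"dp": [0.001,0,0],"dr": [0,0,0]},
  {"dp": [0.001,0,0],"dr": [0,0,0]},
  {"dp": [0.001,0,0],"dr": [0,0,0]},
  {"dp": [0.001,0,0],"dr": [0,0,0]},
  {"dp": [0,0,0],"dr": [0,0,0]},
])

```text
time_s: 13.25
position: [619.7, -36.6, 41.6]
tool_rot: [3.142, 0.0, -0.021]
wrist_force: [0.0, 0.8, -0.4]
grip_width: 36.2
finger_force: 0.0
```

move_arm([
  {"dp": [0.0007,0,0],"dr": [0,0,0]},
  {"dp": [0.0007,0,0],"dr": [0,0,0]},
  {"dp": [0.0006,0,0],"dr": [0,0,0]},
  {"dp": [0,0,0],"dr": [0,0,0]},
])

```text
time_s: 13.65
position: [620.3, -36.7, 41.5]
tool_rot: [3.141, 0.003, -0.021]
wrist_force: [-5.2, -0.4, 3.9]
grip_width: 36.0
finger_force: 3.0
```

```bash
python3 cap.py
```

```text
cap [226, 198, 15, 15, 176] median xyz [654.8  19.8  56.6]
 on y= 28 [650.3  28.   61.9]
cap [287, 208, 16, 25, 74] median xyz [476.3 -11.4  15.5]
 on y= 28 [465.3  28.   40.5]
amber [231, 193, 14, 14, 84] median xyz [642.7  -9.   70.8]
13.7 [620.3 -36.8  41.5] [ 3.141e+00  3.000e-03 -2.100e-02] [-5.9  0.3  4.3]
```

It seated with about 6 N of resistance at the expected position. I'm backing off straight and lifting.

move_arm([
  {"dp": [-0.002,0,0],"dr": [0,0,0]},
  {"dp": [-0.004,0,0],"dr": [0,0,0]},
  {"dp": [-0.006,0,0],"dr": [0,0,0]},
  {"dp": [-0.008,0,0],"dr": [0,0,0]},
  {"dp": [-0.005,0,-0.01],"dr": [0,0,0]},
  {"dp": [0,0,-0.015],"dr": [0,0,0]},
  {"dp": [0,0,-0.02],"dr": [0,0,0]},
  {"dp": [0,0,-0.02],"dr": [0,0,0]},
  {"dp": [0,0,-0.02],"dr": [0,0,0]},
  {"dp": [0,0,-0.01],"dr": [0,0,0]},
  {"dp": [0,0,0],"dr": [0,0,0]},
])

```text
time_s: 14.8
position: [598.0, -36.0, 139.0]
tool_rot: [3.142, -0.004, -0.021]
wrist_force: [0.2, -0.3, 0.1]
grip_width: 36.1
finger_force: 0.0
```

```bash
python3 cap.py; python3 chk.py 60 | tail -1
```

```text
cap [226, 198, 15, 15, 174] median xyz [654.3  19.2  55.5]
 on y= 28 [650.1  28.   62. ]
cap [287, 208, 16, 26, 76] median xyz [476.2 -13.   15.5]
 on y= 28 [465.2  28.   40.5]
amber [242, 186, 9, 6, 16] median xyz [645.2 -70.7  72.5]
amber [232, 193, 14, 14, 83] median xyz [641.2 -11.5  68.9]
14.85 [597.2 -36.1 137.6] [ 3.142e+00 -2.000e-03 -2.100e-02] [ 0.2  0.8 -0. ]
14.9 [596.56253188 -36.11646981 136.61703712] [ 3.14147106e+00 -8.63776302e-05 -2.13476526e-02] [-0.27003159  0.13961595 -0.16454578] 36.375156746886205 0.0
```

move_arm([
  {"dp": [-0.0055,0.021,0],"dr": [0,0,0]},
  {"dp": [-0.0055,0.021,0],"dr": [0,0,0]},
  {"dp": [-0.0055,0.021,0],"dr": [0,0,0]},
  {"dp": [-0.0055,0.021,0],"dr": [0,0,0]},
  {"dp": [-0.0055,0.021,0],"dr": [0,0,0]},
  {"dp": [-0.0055,0.021,0],"dr": [0,0,0]},
  {"dp": [-0.0055,0.021,0],"dr": [0,0,0]},
  {"dp": [-0.0055,0.021,0],"dr": [0,0,0]},
  {"dp": [-0.0055,0.021,0],"dr": [0,0,0]},
  {"dp": [-0.0055,0.021,0],"dr": [0,0,0]},
  {"dp": [-0.0055,0.021,0],"dr": [0,0,0]},
  {"dp": [-0.0055,0.021,0],"dr": [0,0,0]},
  {"dp": [-0.0055,0.021,0],"dr": [0,0,0]},
  {"dp": [-0.0055,0.021,0.01],"dr": [0,0,0]},
  {"dp": [-0.0045,0.018,0.015],"dr": [0,0,0]},
  {"dp": [0,0,0.02],"dr": [0,0,0]},
  {"dp": [0,0,0.015],"dr": [0,0,0]},
  {"dp": [0,0,0.005],"dr": [0,0,0]},
  {"dp": [0,0,0],"dr": [0,0,0]},
], hand=-1)

```text
time_s: 16.8
position: [508.2, -345.1, 70.4]
tool_rot: [-3.14, 0.002, -0.02]
wrist_force: [-1.1, -0.3, 0.3]
grip_width: -0.3
finger_force: 0.0
```

```bash
python3 cap.py; python3 - <<'E'
from h import *
im=[]
for n,b in(('top',(100,230,260,420)),('side',(130,230,240,400))):
    f=grab(n); im.append(cv2.resize(f['pixels'][b[0]:b[1],b[2]:b[3]],(390*(b[3]-b[2])//160*1,390*(b[1]-b[0])//160),interpolation=cv2.INTER_CUBIC))
h=max(i.shape[0] for i in im); im=[cv2.copyMakeBorder(i,0,h-i.shape[0],0,0,cv2.BORDER_CONSTANT) for i in im]
o=np.hstack(im); print(o.shape); cv2.imwrite('pics/b1.png',o)
E
```

```text
cap [226, 198, 15, 15, 175] median xyz [653.9  19.5  56.2]
 on y= 28 [650.2  28.   62. ]
cap [287, 208, 16, 26, 75] median xyz [476.3  -8.3  16.3]
 on y= 28 [465.5  28.   39.9]
amber [232, 193, 14, 14, 81] median xyz [641.5 -10.7  69.7]
16.85 [ 508.8 -345.5   71.4] [-3.141  0.    -0.02 ] [0.7 0.  0.2]
(316, 780, 3)
```

View pics/b1.png

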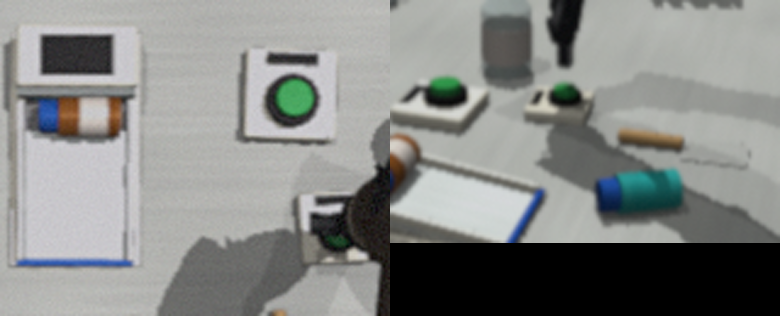

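The bottle sits in the cradle at (80,115), against the stop. The shut fingertips, at (565,60) in the right half, hang right above the small green button at (565,92). Pressing down.

move_arm([
  {"dp": [0,0,0.008],"dr": [0,0,0]},
  {"dp": [0,0,0.01],"dr": [0,0,0]},
  {"dp": [0,0,0.006],"dr": [0,0,0]},
  {"dp": [0,0,0.003],"dr": [0,0,0]},
  {"dp": [0,0,0.002],"dr": [0,0,0]},
  {"dp": [0,0,0.002],"dr": [0,0,0]},
  {"dp": [0,0,0.002],"dr": [0,0,0]},
  {"dp": [0,0,0.001],"dr": [0,0,0]},
  {"dp": [0,0,0.001],"dr": [0,0,0]},
  {"dp": [0,0,0.001],"dr": [0,0,0]},
  {"dp": [0,0,0],"dr": [0,0,0]},
])

```text
time_s: 18.05
position: [508.7, -346.3, 35.8]
tool_rot: [3.141, -0.0, -0.021]
wrist_force: [-1.0, 0.3, 4.2]
grip_width: 0.4
finger_force: 1.9
```

move_arm([
  {"dp": [0,0,0.001],"dr": [0,0,0]},
  {"dp": [0,0,0.001],"dr": [0,0,0]},
  {"dp": [0,0,0],"dr": [0,0,0]},
  {"dp": [0,0,0],"dr": [0,0,0]},
])

```text
time_s: 18.45
position: [508.7, -346.3, 34.1]
tool_rot: [3.141, -0.0, -0.021]
wrist_force: [-1.5, 1.4, 8.4]
grip_width: 0.0
finger_force: 4.2
```

move_arm([
  {"dp": [0,0,0.0007],"dr": [0,0,0]},
  {"dp": [0,0,0.0005],"dr": [0,0,0]},
  {"dp": [0,0,0],"dr": [0,0,0]},
  {"dp": [0,0,0],"dr": [0,0,0]},
])

```text
time_s: 18.85
position: [508.7, -346.4, 33.9]
tool_rot: [3.141, -0.001, -0.021]
wrist_force: [-4.8, 2.7, 18.4]
grip_width: 0.1
finger_force: 9.4
```

The button is on its hard stop: z held at 33.9 while the force rose to 18 N. Letting go.

move_arm([
  {"dp": [0,0,-0.003],"dr": [0,0,0]},
  {"dp": [0,0,-0.005],"dr": [0,0,0]},
  {"dp": [0,0,-0.01],"dr": [0,0,0]},
  {"dp": [0,0,-0.02],"dr": [0,0,0]},
  {"dp": [0,0,-0.03],"dr": [0,0,0]},
  {"dp": [0,0,-0.03],"dr": [0,0,0]},
  {"dp": [0,0,-0.015],"dr": [0,0,0]},
  {"dp": [0,0,0],"dr": [0,0,0]},
  {"dp": [0,0,0],"dr": [0,0,0]},
  {"dp": [0,0,0],"dr": [0,0,0]},
  {"dp": [0,0,0],"dr": [0,0,0]},
])

```text
time_s: 19.95
position: [507.9, -345.9, 144.3]
tool_rot: [-3.141, 0.002, -0.021]
wrist_force: [0.5, 0.5, -1.1]
grip_width: -0.2
finger_force: 0.0
```

```bash
python3 cap.py && python3 -c "
from plant import sign_off; print(sign_off())"
```

```text
cap [226, 198, 15, 15, 175] median xyz [654.1  19.6  56.2]
 on y= 28 [650.2  28.   61.9]
cap [287, 208, 16, 26, 75] median xyz [476.5 -11.9  15.6]
 on y= 28 [465.5  28.   39.9]
amber [232, 193, 14, 14, 81] median xyz [642.  -11.4  68.6]
20.0 [ 508.1 -346.   144.4] [-3.141e+00  2.000e-03 -2.100e-02] [-0.7 -0.6  0.5]
the job is handed in; nothing more can be done
None
```

The job is handed in at 20 s of the 51 s allowed: the amber bottle was pushed slowly up the ramp and sits in the cradle against the stop, and the small console's green button was then pressed to its hard stop and released.

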